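# Restyle the lit display riser

### The arm

A 6-joint arm with a two-finger parallel gripper is mounted at the origin on the work surface. World frame = base frame: x ahead of the robot, y to its left, z up, the work surface at z = 0. Lengths are in m, angles in rad, forces in N, time in s.
With the tool pointing down it reaches from about 0.325 to 0.775 m from the base axis. Payload 9.3 kg.
Tool frame: the origin (TCP) lies between the finger pads; the fingertips stand env.tip_reach ahead of it and the grasp point (between the pads) lies 3 mm ahead of it (env.tip_reach is the distance from the TCP to the fingertips, in m); z points along the fingers, y is the line along which they close (so a half turn about z gives the same grasp; the last joint's range is limited). The gripper opens to 85 mm and grips with 20 to 120 N. Pads are 22 mm wide; open, the fingers measure 114 mm over their backs; the gripper's body (76 mm by 85 mm) begins 54 mm behind the grasp point. The pads swing forward as they close: fully open they stand 13 mm farther back than shut.
Start: joints at [0.978, 0.259, 0.021, 1.334, 0, 1.418], TCP at [0.234, 0.498, 0.253] pointing down, gripper open.
Joint ranges: [-3.04, 3.04], [-0.91, 1.82], [-1.04, 1.36], [-1.92, 1.95], [-1.52, 1.45], [-3.14, 3.14]. Speed limits (rad/s): [2.22, 2.22, 2.79, 3.14, 3.14, 3.14].

### API

Orientations are given as a rotation vector (axis times angle).
In Python, from plant import env gives the robot as it stands.
- The arm moves only by the shell command python3 -m creep 'ROWS'. ROWS is JSON, one flat list of numbers, 5 for each row, row after row: the shift along the tool's x, y, z in m, then the turn about the tool's z in degrees, then the finger opening in m, from 0 to 0.0854. In form: [dx, dy, dz, yaw, hand, dx, dy, dz, yaw, hand, ...]. A call has 1 to 10 rows; each row is the pose to reach, as a shift and turn from the pose commanded when the call began, along the tool's axes at that moment; what a row does not reach only later rows make up. A row lasts 1/12 s, in which the tool goes at most 41.7 mm and 7.16 degrees, less where a joint would pass 70% of its speed; a pose out of reach is approached as far as the arm can. A call with a gripper value outside its range is refused whole. The fingers move at their own pace and stop on an object; the grip force is fixed at half the most. Time passes only in rows, so rows that repeat a pose let the fingers close. It gives the time, the measured TCP pose, the force, the opening and the grip force at its end, in the units of the state.
- env.get_obs(): the state, without advancing time (a new reading comes with each control period).
- env.grab_frame(name): name is "scene" or "top" or "wrist"; returns the picture (384x512x3 uint8, blue, green, red); there is no depth.
- env.camera_info(name): a dict with "K" (3x3 intrinsics, pixels), "dist_coeffs" ([k1, k2, p1, p2, k3] as OpenCV has them; the pictures are not rectified), "pose" (4x4, takes a point from camera to world coordinates); the wrist camera has in their place "T_tool_cam" (4x4, takes a point from camera to tool coordinates, whose origin is the TCP and whose axes are the flange's). Camera axes: x right, y up, looking along -z (the intrinsics and any distortion apply to the point x, -y, -z); pixel columns grow to the right and rows downward; lengths in m; the calibration is good to about 2 mm. A picture is of the moment at which its call begins: read the wrist's pose just before it. camera_info takes no time and is no camera call.
- env.finish_job(): hands the job in; it is judged then, once.
The state is a dict: "clock": time; "q": joint angles; "joint_vel": joint speeds; "tau": joint torques, N m; "position": TCP position; "tcp_rot": TCP orientation; "force": force on the tool from outside, world axes, zero at the start; "wrist_torque": the same for the moment, N m; "grip_width": finger opening in m; "grasp_force": force on a finger pad.
Only numpy, scipy, OpenCV 4.12 (cv2) and the standard library are available. Lean on these libraries where they do the work, as an engineer would, in place of code of your own. Each camera call takes 0.05 s, during which the arm holds its last target. There are 200 camera calls.

### The job

Switch the riser's light off at its lever switch, then stack all the keepsake boxes on the riser in one column, lids up, each centred and square with the riser (long sides along its long side), bigger boxes always below smaller ones, and gently stand the white ceramic pineapple upright in the middle of the top box. Only when everything stands in place, switch the light on again: the boxes and the pineapple may be touched only while the light is off, so if something is out of place after that, switch off again first. Leave the other ornaments where they are.

Things in the scene. Friction and masses are not known exactly. Their poses are not given: they have to be found in the camera images.
- riser: Fixed display riser: wooden base with a frosted white top, 140 mm (its x) by 200 mm (its y) by 30 mm high. Origin: centre of its underside, on the table; its top is 30 mm above.
- box1: Loose closed keepsake box of dark wood with a pale lid seam and brass clasp, 68 mm (its x) by 150 mm (its y) by 35 mm high, size 1 of 5 (1 the biggest), 0.13 to 0.30 kg. Origin: centre of its underside; z up through the lid. Lies lid up on the table at first. Always there.
- box2: Loose closed keepsake box of dark wood with a pale lid seam and brass clasp, 62 mm (its x) by 134 mm (its y) by 35 mm high, size 2 of 5 (1 the biggest), 0.13 to 0.30 kg. Origin: centre of its underside; z up through the lid. Lies lid up on the table at first. None if not there this time; two to four of box2 to box5 are.
- box3: Loose closed keepsake box of dark wood with a pale lid seam and brass clasp, 56 mm (its x) by 118 mm (its y) by 35 mm high, size 3 of 5 (1 the biggest), 0.13 to 0.30 kg. Origin: centre of its underside; z up through the lid. Lies lid up on the table at first. None if not there this time; two to four of box2 to box5 are.
- box4: Loose closed keepsake box of dark wood with a pale lid seam and brass clasp, 50 mm (its x) by 102 mm (its y) by 35 mm high, size 4 of 5 (1 the biggest), 0.13 to 0.30 kg. Origin: centre of its underside; z up through the lid. Lies lid up on the table at first. None if not there this time; two to four of box2 to box5 are.
- box5: Loose closed keepsake box of dark wood with a pale lid seam and brass clasp, 44 mm (its x) by 86 mm (its y) by 35 mm high, size 5 of 5 (1 the biggest), 0.13 to 0.30 kg. Origin: centre of its underside; z up through the lid. Lies lid up on the table at first. None if not there this time; two to four of box2 to box5 are.
- pineapple: Loose white ceramic pineapple ornament, 0.22 kg, 86 mm tall with its leaf crown, flat foot 40 mm across, round belly 53 mm across at its widest, 34 mm above the foot; crown from 60 mm up. Origin: centre of its foot; z up through the crown. The only pineapple.
- switch_box: Fixed white switch box of the riser's light, 120 mm (its x) by 80 mm (its y) by 44 mm high. Origin: centre of its underside. A flat ring on its top at the -x end (the end nearer the robot) marks off, a raised bar at the +x end marks on. Its brass lever stands in the middle of the top.
- switch_lever (a joint): Angle of the brass switch lever about a hinge along the box's y, 46 mm above the table over the box's origin. 0 = off: leaning 0.55 rad from upright towards the box's -x end; 1.1 = on: leaning 0.55 rad towards its +x end. Over-centre: once pushed past upright (0.55) it drops by itself to the far end stop and stays there; about 2 N at the crossbar moves it.
- lever_tip (a point): Middle of the lever's crossbar, a bar 20 mm thick and 60 mm long along the box's y, 76 mm from the hinge: about 111 mm above the table at either end, 122 mm when upright. It can be pushed over from the side with shut fingers.
- succulent_a: Bystander, loose: small white pot with a succulent, 54 mm across, about 70 mm high. Leave alone. Origin: centre of its underside.
- succulent_b: Bystander, loose: a like pot, 50 mm across. Leave alone. Origin: centre of its underside.
Things that resemble listed ones, but are neither listed nor needed, are in the scene too. Leave any blue or turquoise look-alike of the box2 alone.

How it is judged:
On the way, in this order (a step that is already met when the one before it is completed fails the run):
1. the light is switched off (value of joint switch_lever below 0.2 rad), for 0.2 s.
2. with the light still off, the whole column and the pineapple stand in place, let go (horizontal distance between each of box1, box2, box3, box4, box5 and riser below 0.012 m and angle between the y axis of each of box1, box2, box3, box4, box5 and the y axis of riser, either way round below 0.14 rad and angle between each of box1, box2, box3, box4, box5's own z axis and vertical below 0.06 rad and linear speed of each of box1, box2, box3, box4, box5, pineapple below 0.02 m/s and z of each of pineapple, box2, box3, box4, box5 in the frame of box1 above 0.025 m and z of each of pineapple, box3, box4, box5 in the frame of box2 above 0.025 m and z of each of pineapple, box4, box5 in the frame of box3 above 0.025 m and z of each of pineapple, box5 in the frame of box4 above 0.025 m and z of pineapple in the frame of box5 above 0.025 m and horizontal distance between pineapple and riser below 0.016 m and angle between pineapple's own z axis and vertical below 0.08 rad and value of joint switch_lever below 0.2 rad and contact force between the fingers and pineapple below 0.2 N), for 0.3 s.
3. the light is switched on again (value of joint switch_lever above 0.9 rad), for 0.2 s.
At the end, for the whole second after the job is handed in: All boxes present form one column on the riser, level, centred on it within 12 mm and square within 0.14 rad, bigger below smaller; the pineapple stands upright (0.08 rad) on top within 16 mm of the riser's centre; all at rest, lever at on (over 0.9 rad) (horizontal distance between each of box1, box2, box3, box4, box5 and riser below 0.012 m and angle between the y axis of each of box1, box2, box3, box4, box5 and the y axis of riser, either way round below 0.14 rad and angle between each of box1, box2, box3, box4, box5's own z axis and vertical below 0.06 rad and linear speed of each of box1, box2, box3, box4, box5, pineapple below 0.02 m/s and z of each of pineapple, box2, box3, box4, box5 in the frame of box1 above 0.025 m and z of each of pineapple, box3, box4, box5 in the frame of box2 above 0.025 m and z of each of pineapple, box4, box5 in the frame of box3 above 0.025 m and z of each of pineapple, box5 in the frame of box4 above 0.025 m and z of pineapple in the frame of box5 above 0.025 m and horizontal distance between pineapple and riser below 0.016 m and angle between pineapple's own z axis and vertical below 0.08 rad and value of joint switch_lever above 0.9 rad); the robot touches nothing.
It fails at once if a box or the pineapple is touched by the gripper while the light is on (value of joint switch_lever above 0.9 rad and (contact force between the fingers and box1 above 1 N or contact force between the fingers and box2 above 1 N or contact force between the fingers and box3 above 1 N or contact force between the fingers and box4 above 1 N or contact force between the fingers and box5 above 1 N or contact force between the fingers and pineapple above 1 N)).
It fails at once if the pineapple is pressed down (over 60 N) on a box or the riser (contact force between pineapple and box1 above 60 N or contact force between pineapple and box2 above 60 N or contact force between pineapple and box3 above 60 N or contact force between pineapple and box4 above 60 N or contact force between pineapple and box5 above 60 N or contact force between pineapple and riser above 60 N).
It fails at once if the pineapple is dropped (moving at over 0.6 m/s with the fingers off it) (linear speed of pineapple above 0.6 m/s and contact force between the fingers and pineapple below 0.1 N).
It fails at once if another ornament is shoved more than 40 mm or tipped over (distance of any of succulent_a, succulent_b from where it was at the start of the episode above 0.04 m or angle between any of succulent_a, succulent_b's own z axis and vertical above 0.5 rad).
Of box2, box3, box4, box5 only 2 to 4 are there at a start; the rules pass over those that are not, and their reading is None.
At some moment in a run one of box1 may be knocked a few centimetres aside while the robot is not near it.
It also fails if it takes over 210 s, if anything falls off the work surface, if the arm or the gripper's body presses on something with over 40 N, if the wrist force passes 120 N, or if a joint passes its speed limit or range.

## Working session

There is one attempt and no reset: what is moved stays moved. The work goes in short steps, Python scripts to look and compute and a shell command to move; the robot and the scene stay as the last step left them, time stands still between calls to the robot, and variables do not carry over. Pictures are saved under pics/ and viewed, at most 14 in all, crops included, and the job is handed in when it is done.

```bash
ls; mkdir -p pics; cat > h.py <<'E'
import numpy as np, cv2
from scipy.spatial.transform import Rotation as R
from plant import env
def cam(name):
    i=env.camera_info(name); o=env.get_obs()
    if 'pose' in i: T=np.array(i['pose'])
    else:
        W=np.eye(4); W[:3,:3]=R.from_rotvec(o['tcp_rot']).as_matrix(); W[:3,3]=o['position']
        T=W@np.array(i['T_tool_cam'])
    return np.array(i['K']),np.array(i['dist_coeffs'],float),T
def ray(c,px):
    K,d,T=c
    u=cv2.undistortPoints(np.array(px,float).reshape(-1,1,2),K,d).reshape(-1,2)
    v=np.c_[u[:,0],-u[:,1],-np.ones(len(u))]@T[:3,:3].T
    return T[:3,3],v
def onz(c,px,z):
    o,v=ray(c,px); return o+v*((z-o[2])/v[:,2])[:,None]
def proj(c,P):
    K,d,T=c
    p=(np.atleast_2d(P)-T[:3,3])@T[:3,:3]; p=p*[1,-1,-1]
    return cv2.projectPoints(p,np.zeros(3),np.zeros(3),K,d)[0].reshape(-1,2)
def two(c1,p1,c2,p2):
    a,u=ray(c1,[p1]);b,v=ray(c2,[p2]);u=u[0];v=v[0]
    s=np.linalg.lstsq(np.c_[u,-v],b-a,rcond=None)[0]
    P=a+u*s[0];Q=b+v*s[1]; return (P+Q)/2,np.linalg.norm(P-Q)
def move_to(xyz,yawdeg=None):
    """print the needed shift in tool axes and turn. yawdeg: wanted world direction of tool y axis mod 180"""
    o=env.get_obs();M=R.from_rotvec(o['tcp_rot']).as_matrix()
    d=M.T@(np.array(xyz)-o['position'])
    y=np.degrees(np.arctan2(M[1,1],M[0,1]))
    print('shift',d.round(4),'tool y dir',y.round(2),'tool z',M[:,2].round(3))
    if yawdeg is not None:
        t=-((yawdeg-y+90)%180-90); print('turn',round(t,2),'q6',o['q'][5])
E
python3 - <<'E'
from h import *
for n in ['scene','top','wrist']:
    f=env.grab_frame(n); cv2.imwrite(f'pics/{n}0.png',f); print(n,cam(n)[2].round(3).tolist())
print(env.get_obs(), env.tip_reach)
a=cv2.imread('pics/top0.png'); cv2.imwrite('pics/top0b.png',cv2.resize(a,(800,600),interpolation=cv2.INTER_CUBIC))
E
```

```text
pics
scene [[0.214, -0.7, 0.681, 1.317], [0.977, 0.144, -0.159, -0.277], [0.013, 0.699, 0.715, 0.94], [0.0, 0.0, 0.0, 1.0]]
top [[-0.014, 0.993, -0.118, 0.348], [-1.0, -0.014, 0.003, -0.099], [0.002, 0.118, 0.993, 1.385], [0.0, 0.0, 0.0, 1.0]]
wrist [[0.425, -0.856, -0.294, 0.157], [0.905, 0.402, 0.14, 0.534], [-0.002, -0.325, 0.946, 0.375], [0.0, 0.0, 0.0, 1.0]]
{'clock': 0.15, 'q': array([ 9.78400777e-01,  2.59078495e-01,  2.09276134e-02,  1.33368995e+00,
       -5.24344052e-06,  1.41816595e+00]), 'joint_vel': array([ 5.07888505e-05, -5.37236347e-04,  1.31801424e-03,  1.71177411e-03,
        1.85352592e-05, -1.72926005e-03]), 'tau': array([ 2.93975871e-03, -5.55971432e+01,  3.44660997e+01,  1.14045091e-02,
       -1.60579707e-04,  8.00869771e-06]), 'position': array([0.23406341, 0.49749954, 0.2527932 ]), 'tcp_rot': array([-6.85146667e-01, -3.06558613e+00,  1.53099395e-03]), 'force': array([-0.22656793, -0.23667402, -0.07201979]), 'wrist_torque': array([ 0.04163006, -0.04544408,  0.02932284]), 'grasp_force': 0.0, 'grip_width': 0.08520970334463125} 0.022
```

View pics/top0b.png

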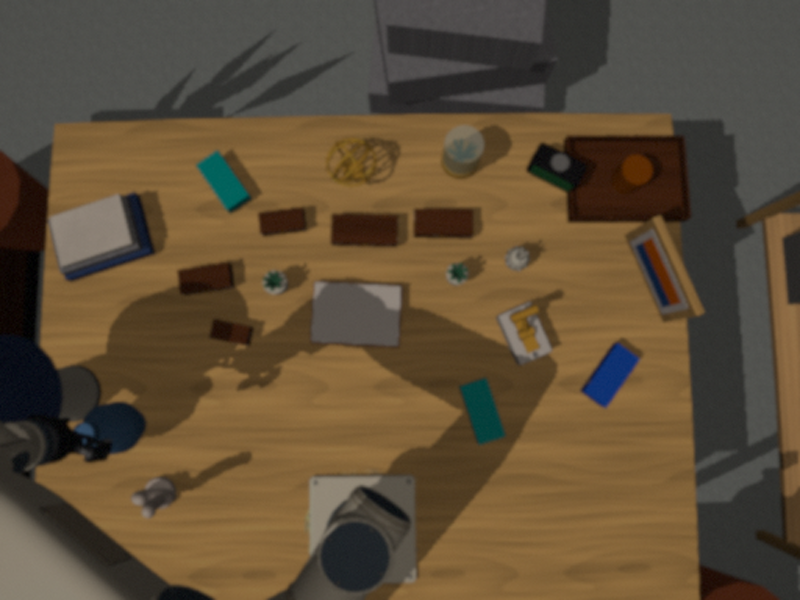

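View pics/scene0.png

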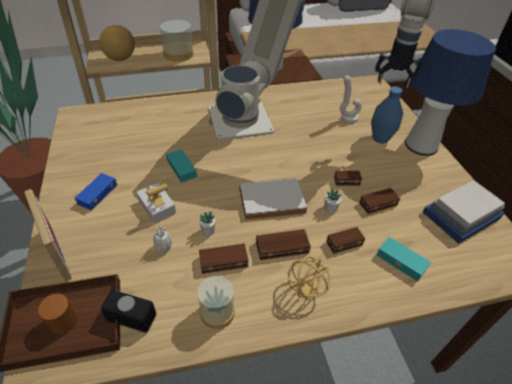

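The top view shows five dark boxes (800x600 px: (365,229), (443,222), (283,221), (206,278), (231,331)), the riser at (357,314), the switch box at (525,331), the pineapple at (516,257) and succulents at (274,282) and (457,272). The scene view agrees: pineapple at (162,240), switch at (155,200).

```bash
cat > m.py <<'E'
from h import *
def boxes(f,c,name,lo=150,hi=4000):
    hsv=cv2.cvtColor(f,cv2.COLOR_BGR2HSV).astype(int); b=f.astype(int)
    m=((b[...,2]<105)&(b[...,2]>=b[...,0]+10)&(hsv[...,1]>90)&(b[...,1]<60)).astype(np.uint8)*255
    m=cv2.morphologyEx(m,cv2.MORPH_CLOSE,np.ones((3,3)));m=cv2.morphologyEx(m,cv2.MORPH_OPEN,np.ones((3,3)))
    cs=cv2.findContours(m,cv2.RETR_EXTERNAL,cv2.CHAIN_APPROX_NONE)[0]
    return m,[k for k in cs if lo<cv2.contourArea(k)<hi]
E
python3 - <<'E'
from m import *
f=cv2.imread('pics/top0.png');c=cam('top')
m,cs=boxes(f,c,'top')
for k in cs:
    w=onz(c,k.reshape(-1,2)+0.0,0.035)[:,:2]
    r=cv2.minAreaRect((w*1000).astype(np.float32)); print(np.round(cv2.minAreaRect(k)[0]),[np.round(x,1) for x in r])
# riser: bright grey
hsv=cv2.cvtColor(f,cv2.COLOR_BGR2HSV)
m2=((hsv[...,1]<60)&(hsv[...,2]>70)).astype(np.uint8)*255
for k in cv2.findContours(m2,cv2.RETR_EXTERNAL,cv2.CHAIN_APPROX_NONE)[0]:
    if cv2.contourArea(k)>60:
        w=onz(c,k.reshape(-1,2)+0.0,0.03)[:,:2]; r=cv2.minAreaRect((w*1000).astype(np.float32)); print('W',np.round(cv2.minAreaRect(k)[0]),[np.round(x,1) for x in r])
print(f[200,228],f[146,234],hsv[200,228])
g=cv2.imread('pics/scene0.png'); 
m3,_=boxes(g,c,'s')
a=cv2.resize(f[100:260,100:370],(800,474),interpolation=cv2.INTER_CUBIC)
cv2.imwrite('pics/a1.png',a)
s=cv2.resize(g[140:290,120:420],(800,400),interpolation=cv2.INTER_CUBIC); cv2.imwrite('pics/a2.png',s)
E
```

```text
[472. 372.] [array([-131.6, -821.7]), array([182.4,  70.8]), np.float64(86.5)]
[498. 336.] [array([ -12.5, -920.8]), array([ 96.3, 137.4]), np.float64(87.3)]
[284. 318.] [array([  71.5, -179. ]), array([114.5,  36.4]), np.float64(89.1)]
[290. 300.] [array([ 131. , -198.8]), array([179.2,  56.6]), np.float64(89.1)]
[289. 279.] [array([ 202.2, -200. ]), array([43.3, 89.3]), np.float64(14.7)]
[118. 250.] [array([307.3, 388.4]), array([ 30.8, 117.7]), np.float64(9.6)]
[280. 244.] [array([ 319.4, -168.3]), array([106. ,  23.8]), np.float64(89.1)]
[ 76. 244.] [array([327.4, 537.3]), array([127. ,  41.2]), np.float64(85.1)]
[125. 190.] [array([513.5, 365.6]), array([287.4, 180. ]), np.float64(81.4)]
[423. 174.] [array([ 557.3, -679.1]), array([154.9,  25.9]), np.float64(21.0)]
[234. 147.] [array([662.8, -15.3]), array([155.8,  74.5]), np.float64(86.7)]
[284. 142.] [array([ 676.7, -191.4]), array([134.5,  64.9]), np.float64(89.3)]
[183. 141.] [array([685.1, 165.7]), array([ 54.9, 119.1]), np.float64(6.3)]
[492. 135.] [array([ 697.4, -951.9]), array([ 29.2, 178.7]), np.float64(22.9)]
[ 15. 15
[... 751 characters left out ...]
132.8]), np.float64(86.6)]
W [330. 166.] [array([ 591.7, -353.3]), array([46. , 46.6]), np.float64(88.0)]
W [483. 213.] [array([ 420.3, -896.1]), array([ 71.7, 504.6]), np.float64(90.0)]
W [ 58. 149.] [array([667.9, 618.5]), array([136.1, 186.2]), np.float64(17.3)]
W [298.  95.] [array([ 852.1, -245. ]), array([56.5, 79.5]), np.float64(16.1)]
W [318.  59.] [array([ 989.9, -323.2]), array([216.6,  54.7]), np.float64(84.3)]
W [435.  68.] [array([1001.3, -773.3]), array([581.4, 567. ]), np.float64(82.5)]
W [294.  26.] [array([1124.4, -244.5]), array([404.2, 207. ]), np.float64(89.7)]
W [124.  51.] [array([1108.5,  417.8]), array([430.9, 932.8]), np.float64(6.2)]
[77 83 88] [14 27 50] [16 32 88]
```

View pics/a2.png

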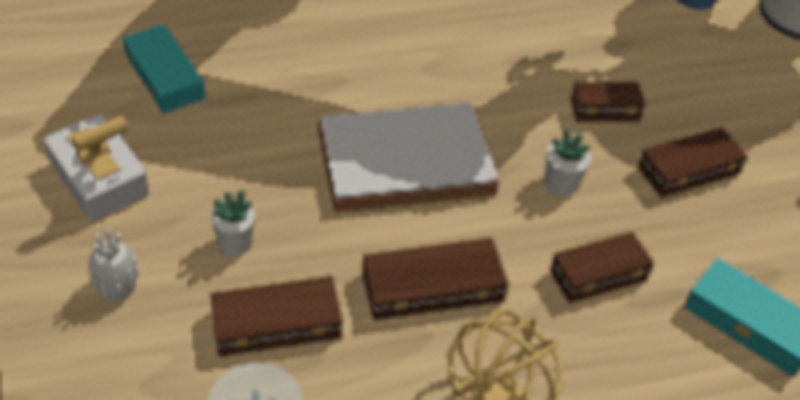

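View pics/a1.png

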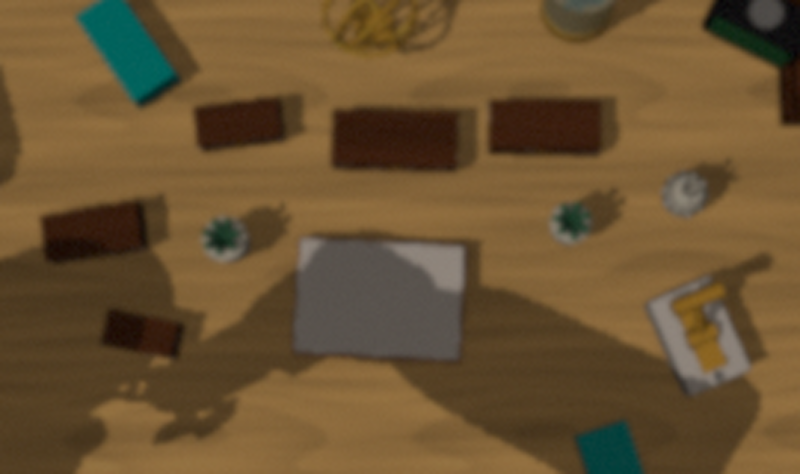

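All five boxes are there. The lever's crossbar leans toward the +x end, so the light is on. I'll move toward the switch and take close wrist views on the way.

```bash
cat > snap.py <<'E'
import sys
from h import *
c=cam('wrist');f=env.grab_frame('wrist');n=sys.argv[1];cv2.imwrite(f'pics/{n}.png',f);np.savez(f'pics/{n}.npz',K=c[0],d=c[1],T=c[2])
o=env.get_obs();print(n,o['clock'],o['position'].round(4),o['grip_width'])
E
python3 -m creep '[-0.2,-0.2,-0.1,42,0.085,-0.4,-0.36,-0.15,42,0.085,-0.4,-0.36,-0.15,42,0.085,-0.4,-0.36,-0.15,42,0.085,-0.4,-0.36,-0.15,42,0.085,-0.4,-0.36,-0.15,42,0.085,-0.4,-0.36,-0.15,42,0.085,-0.4,-0.36,-0.15,42,0.085,-0.4,-0.36,-0.15,42,0.085,-0.4,-0.36,-0.15,42,0.085]'
python3 -m creep '[0,0,0,0,0.085,0,0,0,0,0.085,0,0,0,0,0.085]'
python3 snap.py w1
python3 -c "
from h import *
move_to([0.5,-0.25,0.35],22.6)"
```

```text
clock: 0.98
position: [0.3892, 0.1259, 0.3665]
tcp_rot: [1.738, 2.617, 0.0]
force: [1.2, 0.8, -1.0]
grip_width: 0.0851
grasp_force: 0.0
clock: 1.23
position: [0.3891, 0.1276, 0.3656]
tcp_rot: [-1.74, -2.615, 0.0]
force: [-0.3, 1.3, -0.9]
grip_width: 0.0851
grasp_force: 0.0
w1 1.2833 [0.3888 0.1283 0.3656] 0.08479671880266029
shift [-0.3918 -0.0441  0.0154] tool y dir 22.82 tool z [-0.001  0.    -1.   ]
turn 0.22 q6 1.2853942451457478
```

View pics/w1.png

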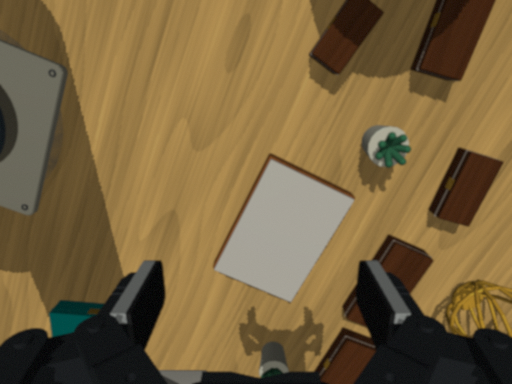

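The wrist view shows the riser top clearly, with corners near (270,158), (353,197), (290,300) and (217,268), plus boxes 5, 3, 4, 1 and 2 from the top going down.

```bash

python3 -m creep '[-0.39,-0.044,0,0,0.0,-0.39,-0.044,0,0,0.0,-0.39,-0.044,0,0,0.0,-0.39,-0.044,0,0,0.0,-0.39,-0.044,0,0,0.0,-0.39,-0.044,0,0,0.0,-0.39,-0.044,0,0,0.0,-0.39,-0.044,0,0,0.0,-0.39,-0.044,0,0,0.0,-0.39,-0.044,0,0,0.0]' >/dev/null
python3 -m creep '[0,0,0,0,0,0,0,0,0,0,0,0,0,0,0]' >/dev/null
python3 snap.py w2
python3 - <<'E'
from h import *
def L(n):
    z=np.load(f'pics/{n}.npz');return (z['K'],z['d'],z['T'])
f=cv2.imread('pics/w1.png');hsv=cv2.cvtColor(f,cv2.COLOR_BGR2HSV);c=L('w1')
m=((hsv[...,1]<45)&(hsv[...,2]>120)).astype(np.uint8)*255
for k in cv2.findContours(m,cv2.RETR_EXTERNAL,cv2.CHAIN_APPROX_NONE)[0]:
    if cv2.contourArea(k)>3000 and 200<cv2.minAreaRect(k)[0][0]<350:
        print(cv2.boxPoints(cv2.minAreaRect(k)).tolist())
        for z in(0,0.03):
            w=onz(c,k.reshape(-1,2)+0.,z)[:,:2]*1000; r=cv2.minAreaRect(w.astype(np.float32)); print(z,r)
E
```

```text
w2 2.4167 [ 0.4999 -0.2467  0.3661] 0.00022832039695194216
[[214.14405822753906, 268.5636291503906], [270.9283142089844, 157.17913818359375], [353.05438232421875, 199.04730224609375], [296.2701110839844, 310.4317932128906]]
0 ((477.58465576171875, -2.1135330200195312), (207.16415405273438, 142.21920776367188), 86.39323425292969)
0.03 ((470.07269287109375, 10.711669921875), (194.41363525390625, 133.4658966064453), 86.39320373535156)
```

View pics/w2.png

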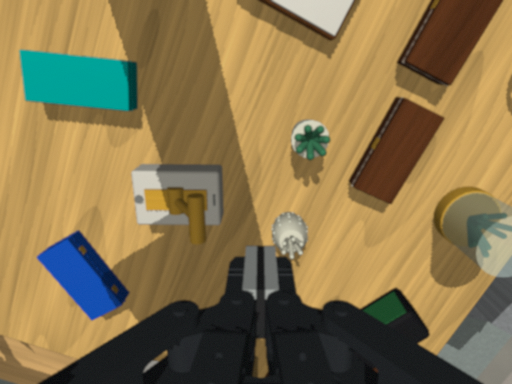

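The wrist view shows the switch box at (178,195) with its ring at the left, (138,200). The lever leans right (on), with its crossbar from about (195,190) to (197,240). The pineapple is at (290,235).

```bash
cat >> h.py <<'E'
def L(n):
    z=np.load(f'pics/{n}.npz');return (z['K'],z['d'],z['T']),cv2.imread(f'pics/{n}.png')
E
python3 - <<'E'
from h import *
c,f=L('w2');ct=cam('top')
print('bar',two(c,(197,217),ct,(336.2,199.2)))
hsv=cv2.cvtColor(f,cv2.COLOR_BGR2HSV)
m=((hsv[...,1]<60)&(hsv[...,2]>60)).astype(np.uint8)*255; m[:, 240:]=0;m[:140]=0;m[250:]=0
k=max(cv2.findContours(m,cv2.RETR_EXTERNAL,cv2.CHAIN_APPROX_NONE)[0],key=cv2.contourArea)
print(cv2.minAreaRect(k))
for z in (0.044,0.02): print(z,cv2.minAreaRect((onz(c,k.reshape(-1,2)+0.,z)[:,:2]*1000).astype(np.float32)))
S=np.array([0.4236,-0.3638]);u=np.array([.923,.385])
for a in (0.075,): move_to([*(S+a*u),0.35],22.6)
print(S+0.04*u, proj(c,[*(S+.04*u),.111]),proj(c,[*S,.044]))
# pineapple: mask wrist + top, blobs
E
```

```text
bar (array([ 0.46212062, -0.35352443,  0.09860013]), np.float64(0.008546924001012554))
((177.0, 194.5), (59.0, 90.0), 90.0)
0.044 ((421.92938232421875, -357.1024475097656), (122.16020202636719, 86.36422729492188), 22.9768009185791)
0.02 ((419.53076171875, -367.31219482421875), (128.77041625976562, 91.03746032714844), 22.976802825927734)
shift [-0.0784 -0.0409  0.016 ] tool y dir 22.94 tool z [ 0.  0. -1.]
turn 0.34 q6 0.5612338093668453
[ 0.46052 -0.3484 ] [[197.85823872 219.47812031]] [[177.46826201 200.02509597]]
```

```bash

python3 -m creep '[-0.04,-0.018,0,0,0,-0.08,-0.036,0,0,0,-0.08,-0.036,0.04,0,0,-0.08,-0.036,0.08,0,0,-0.08,-0.036,0.12,0,0,-0.08,-0.036,0.16,0,0,-0.08,-0.036,0.2,0,0,-0.08,-0.036,0.235,0,0,-0.08,-0.036,0.256,0,0,-0.08,-0.036,0.256,0,0]'
python3 -m creep '[0,-0.01,0,0,0,0,-0.02,0,0,0,0,-0.035,0,0,0,0,-0.05,0,0,0,0,-0.065,0,0,0,0,-0.082,0,0,0,0,-0.086,0,0,0,0,-0.086,0,0,0]'
python3 -m creep '[0,0.03,0,0,0,0,0.05,0,0,0,0,0.05,-0.04,0,0.04,0,0.05,-0.08,0,0.085,0,0.05,-0.12,0,0.085,0,0.05,-0.16,0,0.085,0.04,0.05,-0.2,0,0.085,0.08,0.05,-0.2,0,0.085,0.1,0.05,-0.2,0,0.085,0.1,0.05,-0.2,0,0.085]'
python3 snap.py w3
```

```text
clock: 3.25
position: [0.4961, -0.3331, 0.106]
tcp_rot: [-1.732, -2.613, -0.002]
force: [-0.1, 0.5, -0.8]
grip_width: 0.0
grasp_force: 0.0
clock: 3.92
position: [0.4166, -0.3709, 0.1108]
tcp_rot: [1.741, 2.614, -0.001]
force: [1.3, -0.2, 0.8]
grip_width: 0.0
grasp_force: 0.0
clock: 4.75
position: [0.424, -0.2543, 0.3126]
tcp_rot: [1.734, 2.616, 0.0]
force: [0.6, -0.7, -0.5]
grip_width: 0.0852
grasp_force: 0.0
w3 4.8 [ 0.4249 -0.2561  0.3119] 0.08511311331391434
```

View pics/w3.png

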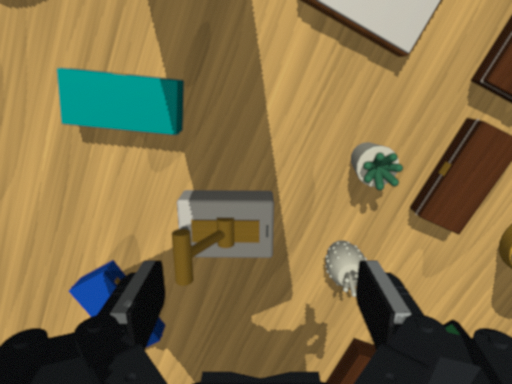

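Lever is off: in the picture it leans left at (183,255), toward the ring. Next I'll hover over box1 and measure it.

```bash
cat > bx.py <<'E'
# measure dark box nearest image pos of a given world guess: python bx.py name z x y
import sys
from m import *
n=sys.argv[1];z=float(sys.argv[2]);g=np.array([float(sys.argv[3]),float(sys.argv[4]),z])
c,f=L(n);m,cs=boxes(f,c,'w',400,60000)
p=proj(c,g)[0]
for k in cs:
    r0=cv2.minAreaRect(k)
    if cv2.pointPolygonTest(k,(float(p[0]),float(p[1])),False)<0 : continue
    w=onz(c,k.reshape(-1,2)+0.,z)[:,:2]*1000; r=cv2.minAreaRect(w.astype(np.float32))
    (cx,cy),(a,b),t=r
    if a<b: t+=90
    t=t%180
    print('px',np.round(r0[0]),'c',round(cx,1),round(cy,1),'size',round(max(a,b),1),round(min(a,b),1),'longdir',round(t,1))
E
python3 -m creep '[0.02,0.04,0,7,0.085,0.04,0.08,0,14,0.085,0.06,0.12,0,21,0.085,0.08,0.16,0,26.2,0.085,0.09,0.2,0,26.2,0.085,0.1,0.24,0,26.2,0.085,0.115,0.28,0,26.2,0.085,0.13,0.31,0,26.2,0.085,0.13,0.31,0,26.2,0.085,0.13,0.31,0,26.2,0.085]'
python3 snap.py w4
python3 bx.py w4 0.035 0.662 -0.015
python3 bx.py w4 0.035 0.675 -0.19
```

```text
clock: 5.63
position: [0.664, -0.0151, 0.3074]
tcp_rot: [-2.281, -2.157, 0.001]
force: [1.2, -0.8, 0.5]
grip_width: 0.0852
grasp_force: 0.0
w4 5.6833 [ 0.6627 -0.0168  0.3078] 0.08500220004332643
px [258. 144.] c 661.8 -9.8 size 147.6 65.8 longdir 88.0
px [277. 271.] c 675.9 -181.2 size 144.5 59.6 longdir 88.7
```

View pics/w4.png

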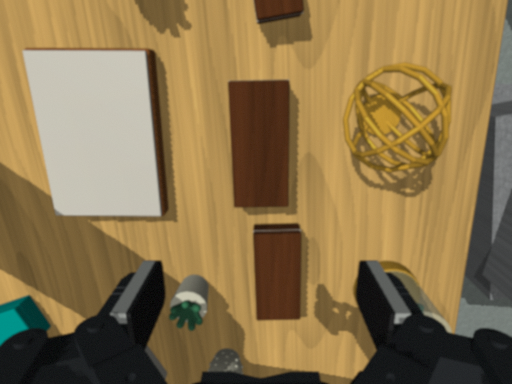

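Wrist view: box1 top at (258,144), box2 at (277,271), riser at (100,130). I'll get the riser pose from this view and check heights across two views.

```bash
cat > riser.py <<'E'
import sys
from h import *
c,f=L(sys.argv[1]);hsv=cv2.cvtColor(f,cv2.COLOR_BGR2HSV);z=float(sys.argv[2])
m=((hsv[...,1]<50)&(hsv[...,2]>90)).astype(np.uint8)*255
p=proj(c,[.47,.01,z])[0]
for k in cv2.findContours(m,cv2.RETR_EXTERNAL,cv2.CHAIN_APPROX_NONE)[0]:
    if cv2.contourArea(k)>3000 and cv2.pointPolygonTest(k,(float(p[0]),float(p[1])),False)>0:
        q=cv2.approxPolyDP(k,12,True).reshape(-1,2); print(q.tolist())
        r=cv2.minAreaRect((onz(c,k.reshape(-1,2)+0.,z)[:,:2]*1000).astype(np.float32)); print(r)
E
python3 riser.py w4 0.03; python3 riser.py w1 0.03
python3 - <<'E'
from m import *
a,fa=L('w1');b,fb=L('w4')
# riser corners w1 <-> w4
for p,q in (((271,157),(25,48)),((353,198),(150,48)),((290,300),(165,216)),((216,268),(57,216))): print(two(a,p,b,q))
m,cs=boxes(fb,b,'',400,60000)
print([cv2.minAreaRect(k)[0] for k in cs])
e,fe=L('w2')
# box2 top corners in w2 approx vs w4
print('box2',two(e,(441,119),b,(253,234)),two(e,(388,202),b,(257,319)),two(e,(404,99),b,(299,234)))
move_to([.6618,-.0098,.027],-2.0)
E
```

```text
[[23, 51], [56, 214], [160, 215], [145, 52]]
((470.3265380859375, 9.645782470703125), (194.45455932617188, 135.53773498535156), 86.44681549072266)
[[271, 160], [215, 269], [289, 301], [352, 199]]
((470.1217041015625, 10.711647033691406), (194.88504028320312, 133.72222900390625), 86.41485595703125)
(array([0.40978273, 0.11309423, 0.02511963]), np.float64(0.00022632405155948243))
(array([0.5453057 , 0.10400575, 0.02040778]), np.float64(0.0032013766941500262))
(array([ 0.53323407, -0.09552356,  0.01931947]), np.float64(0.0018984013662153168))
(array([ 0.39978323, -0.08213643,  0.02936775]), np.float64(0.005676838875053896))
[(276.9999694824219, 271.0), (258.5, 143.5), (157.7090606689453, 131.89443969726562), (278.5, 11.0)]
box2 (array([ 0.66305436, -0.11627633,  0.08013694]), np.float64(0.04201250963346537)) (array([ 0.6585096 , -0.2326879 ,  0.08122255]), np.float64(0.036517257551331936)) (array([ 0.68695012, -0.12893498, -0.00476555]), np.float64(0.050671598444565265))
shift [ 0.0068 -0.0008  0.2808] tool y dir -3.25 tool z [-0.002  0.    -1.   ]
turn -1.25 q6 1.4757257545620746
```

```bash

python3 -m creep '[0.007,-0.001,0.04,-1.2,0.085,0.007,-0.001,0.08,-1.2,0.085,0.007,-0.001,0.12,-1.2,0.085,0.007,-0.001,0.16,-1.2,0.085,0.007,-0.001,0.2,-1.2,0.085,0.007,-0.001,0.235,-1.2,0.085,0.007,-0.001,0.26,-1.2,0.085,0.007,-0.001,0.275,-1.2,0.085,0.007,-0.001,0.28,-1.2,0.085,0.007,-0.001,0.28,-1.2,0.085]'
python3 -m creep '[0,0,0,0,0.05,0,0,0,0,0.05,0,0,0,0,0.05,0,0,0,0,0.05,0,0,0,0,0.05,0,0,0,0,0.05]'
python3 -c "
from h import *
move_to([.4702,.0102,.12],-3.6)"
```

```text
clock: 6.52
position: [0.6596, -0.0122, 0.0287]
tcp_rot: [-2.264, -2.176, 0.002]
force: [0.2, 0.4, -0.0]
grip_width: 0.0849
grasp_force: 0.0
clock: 7.02
position: [0.6614, -0.0117, 0.0319]
tcp_rot: [2.262, 2.176, 0.003]
force: [-0.1, -1.4, 8.1]
grip_width: 0.0665
grasp_force: 69.2
shift [ 0.0144 -0.1916 -0.0887] tool y dir -2.21 tool z [ 0.003 -0.001 -1.   ]
turn 1.39 q6 1.465237213295202
```

```bash

python3 -m creep '[0,0,-0.03,0,0.05,0,0,-0.06,0,0.05,0,0,-0.09,0,0.05,0.005,-0.03,-0.09,0.5,0.05,0.007,-0.07,-0.09,1.4,0.05,0.01,-0.11,-0.09,1.4,0.05,0.012,-0.15,-0.09,1.4,0.05,0.012,-0.18,-0.09,1.4,0.05,0.012,-0.191,-0.09,1.4,0.05,0.012,-0.191,-0.09,1.4,0.05]'
python3 -m creep '[0,0,0,0,0.05,0,0,0,0,0.05]'
python3 -c "
from h import *
move_to([.4702,.0082,.058],-3.6)"

```

```text
clock: 7.85
position: [0.4677, 0.0085, 0.1208]
tcp_rot: [2.29, 2.151, 0.0]
force: [0.8, -0.2, -2.2]
grip_width: 0.0669
grasp_force: 68.9
clock: 8.02
position: [0.4716, 0.0078, 0.1204]
tcp_rot: [2.289, 2.149, 0.002]
force: [1.0, 0.2, -2.6]
grip_width: 0.0664
grasp_force: 68.9
shift [ 0.0003 -0.0016  0.0624] tool y dir -3.61 tool z [ 0.002 -0.    -1.   ]
turn -0.01 q6 1.4721298425018734
```

```bash

python3 -m creep '[0,0,0.03,0,0.05,0,0,0.045,0,0.05,0,0,0.052,0,0.05,0,0,0.056,0,0.05,0,0,0.056,0,0.05]'
python3 -m creep '[0,0,0.002,0,0.05,0,0,0.003,0,0.05,0,0,0.003,0,0.05]'
```

```text
clock: 8.43
position: [0.4705, 0.008, 0.0633]
tcp_rot: [-2.289, -2.15, 0.001]
force: [0.1, -0.1, -2.3]
grip_width: 0.0666
grasp_force: 68.7
clock: 8.68
position: [0.4709, 0.008, 0.0619]
tcp_rot: [2.289, 2.149, 0.002]
force: [-0.2, 0.3, 1.3]
grip_width: 0.0671
grasp_force: 69.2
```

```bash

python3 -m creep '[0,0,0,0,0.085,0,0,0,0,0.085,0,0,0,0,0.085,0,0,-0.03,0,0.085,0,0,-0.07,0,0.085,0,0,-0.11,0,0.085,-0.02,0.02,-0.14,0,0.085,-0.04,0.05,-0.16,0,0.085,-0.06,0.08,-0.18,0,0.085,-0.08,0.11,-0.21,-2.3,0.085]'
python3 snap.py w5
python3 -m creep '[-0.03,0.03,0,0,0.085,-0.06,0.06,0,0,0.085,-0.09,0.09,0,0,0.085,-0.098,0.107,0,0,0.085,-0.098,0.107,0,0,0.085,-0.098,0.107,0,0,0.085]'
python3 snap.py w6
python3 bx.py w5 0.065 0.47 0.01;python3 bx.py w6 0.065 0.47 0.01; python3 riser.py w5 0.03;  python3 bx.py w6 0.035 0.676 -0.183
python3 - <<'E'
import cv2,numpy as np
cv2.imwrite('pics/w56.png',cv2.resize(np.hstack([cv2.imread('pics/w5.png'),cv2.imread('pics/w6.png')]),(800,300)))
E
```

```text
clock: 9.52
position: [0.5724, -0.0773, 0.2683]
tcp_rot: [-2.247, -2.196, 0.0]
force: [0.2, -0.4, -0.5]
grip_width: 0.0847
grasp_force: 0.0
w5 9.5667 [ 0.5779 -0.081   0.2733] 0.0850484550369785
clock: 10.07
position: [0.6766, -0.1772, 0.2659]
tcp_rot: [-2.246, -2.194, 0.001]
force: [0.1, 0.4, 0.5]
grip_width: 0.0852
grasp_force: 0.0
w6 10.1167 [ 0.676  -0.1764  0.2668] 0.08515643271154294
px [148.  78.] c 473.3 3.6 size 135.9 70.7 longdir 86.7
px [262. 166.] c 675.7 -187.4 size 132.4 60.0 longdir 88.5
```

View pics/w56.png

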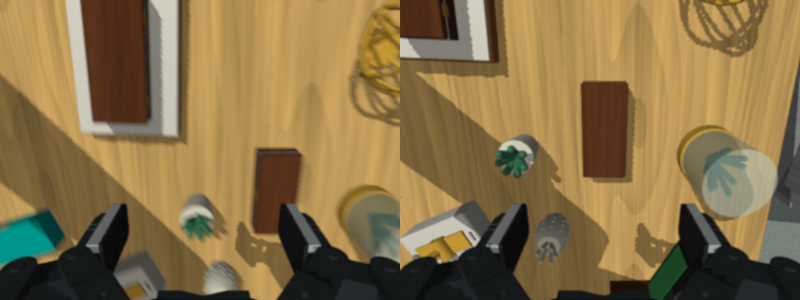

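Box1 sits on the riser with an even margin, and box2 is under the hand in the right picture at (605,130). Next I'll grasp box2.

```bash

python3 -m creep '[-0.01,0,0.04,0,0.085,-0.01,0,0.08,0,0.085,-0.01,0,0.12,0,0.085,-0.01,0,0.16,0,0.085,-0.01,0,0.195,0,0.085,-0.01,0,0.22,0,0.085,-0.01,0,0.235,0,0.085,-0.01,0,0.235,0,0.085]'
python3 -m creep '[0,0,0,0,0.045,0,0,0,0,0.045,0,0,0,0,0.045,0,0,0,0,0.045,0,0,0,0,0.045,0,0,0,0,0.045,0,0,0,0,0.045]'
python3 -c "
from h import *
move_to([.4702,.0102,.12],-3.6)"
```

```text
clock: 10.78
position: [0.6735, -0.1846, 0.0297]
tcp_rot: [-2.242, -2.194, 0.003]
force: [0.1, 1.3, 0.2]
grip_width: 0.085
grasp_force: 0.0
clock: 11.37
position: [0.6769, -0.1866, 0.0353]
tcp_rot: [2.244, 2.194, 0.003]
force: [-1.5, 1.8, 7.8]
grip_width: 0.0607
grasp_force: 67.4
shift [ 0.192  -0.2108 -0.0856] tool y dir -1.28 tool z [ 0.003 -0.001 -1.   ]
turn 2.32 q6 1.2046884113871041
```

```bash

python3 -m creep '[0,0,-0.03,0,0.045,0,0,-0.07,0,0.045,0,0,-0.11,0,0.045,0.025,-0.025,-0.12,0.5,0.045,0.05,-0.05,-0.12,2.3,0.045,0.075,-0.08,-0.12,2.3,0.045,0.1,-0.11,-0.12,2.3,0.045,0.125,-0.14,-0.12,2.3,0.045,0.15,-0.165,-0.12,2.3,0.045,0.175,-0.19,-0.12,2.3,0.045]'
python3 -m creep '[0.017,-0.02,0,0,0.045,0.017,-0.02,0,0,0.045,0.017,-0.02,0,0,0.045]'
python3 -m creep '[0,0,0,0,0.045]'
python3 -c "
from h import *
move_to([.4702,.0112,.12],-3.6)"

```

```text
clock: 12.2
position: [0.4885, -0.0063, 0.1536]
tcp_rot: [2.289, 2.149, 0.002]
force: [0.3, 0.5, -1.9]
grip_width: 0.0604
grasp_force: 66.8
clock: 12.45
position: [0.4706, 0.0118, 0.154]
tcp_rot: [2.287, 2.151, 0.003]
force: [1.1, -0.4, -2.6]
grip_width: 0.0605
grasp_force: 66.8
clock: 12.53
position: [0.4718, 0.0108, 0.1536]
tcp_rot: [2.288, 2.15, 0.002]
force: [0.1, -0.2, -2.5]
grip_width: 0.0606
grasp_force: 66.8
shift [ 0.0003 -0.0017  0.0336] tool y dir -3.57 tool z [ 0.002 -0.001 -1.   ]
turn 0.03 q6 1.4780906114072985
```

```bash

python3 -m creep '[0,-0.001,0.03,0,0.045,0,-0.001,0.044,0,0.045,0,-0.001,0.05,0,0.045,0,-0.001,0.052,0,0.045,0,-0.001,0.052,0,0.045]'
python3 -m creep '[0,0,0.001,0,0.045,0,0,0.002,0,0.045,0,0,0.002,0,0.045]'
```

```text
clock: 12.95
position: [0.4707, 0.0103, 0.1008]
tcp_rot: [-2.291, -2.15, 0.0]
force: [0.7, 0.1, -2.3]
grip_width: 0.0608
grasp_force: 66.8
clock: 13.2
position: [0.4712, 0.0104, 0.1002]
tcp_rot: [2.289, 2.148, 0.002]
force: [-4.2, -0.0, 13.4]
grip_width: 0.0607
grasp_force: 68.7
```

```bash

python3 -m creep '[0,0,0,0,0.085,0,0,0,0,0.085,0,0,0,0,0.085,0,0,-0.03,0,0.085,0,0,-0.07,0,0.085,0.02,0,-0.1,0,0.085,0.05,0.01,-0.13,-3,0.085,0.08,0.02,-0.15,-6,0.085,0.115,0.03,-0.17,-9,0.085,0.155,0.04,-0.18,-12,0.085]'
python3 -m creep '[0.04,0,0,-3,0.085,0.08,0.01,0,-3,0.085,0.12,0.01,0,-3,0.085,0.15,0,0,-3,0.085,0.18,-0.01,0,-3,0.085,0.19,-0.02,0,-3,0.085,0.19,-0.02,0,-3,0.085,0.19,-0.02,0,-3,0.085]'
python3 snap.py w7
python3 -c "
from m import *
c,f=L('w7');m,cs=boxes(f,c,'',400,60000)
for k in cs:
    ctr=onz(c,[cv2.minAreaRect(k)[0]],.035)[0]; print(cv2.minAreaRect(k)[0],ctr.round(3),cv2.contourArea(k))
move_to([.553,.345,.28])"
python3 bx.py w7 0.035 0.553 0.345
```

```text
clock: 14.03
position: [0.5207, 0.1635, 0.2814]
tcp_rot: [2.049, 2.377, 0.005]
force: [1.9, -0.8, -0.4]
grip_width: 0.0852
grasp_force: 0.0
clock: 14.7
position: [0.4717, 0.3477, 0.2784]
tcp_rot: [1.988, 2.432, -0.0]
force: [-0.2, 0.1, -0.0]
grip_width: 0.085
grasp_force: 0.0
w7 14.75 [0.4723 0.347  0.2784] 0.08517148168181803
(219.1923065185547, 371.03851318359375) [0.475 0.04  0.035] 714.5
(223.09266662597656, 350.234130859375) [0.474 0.077 0.035] 420.5
(230.5731658935547, 322.1432189941406) [0.476 0.124 0.035] 719.0
(407.2037048339844, 279.1839599609375) [0.68  0.233 0.035] 477.0
(220.0345001220703, 193.5862274169922) [0.434 0.297 0.035] 2675.0
(334.91461181640625, 164.76829528808594) [0.553 0.356 0.035] 5299.0
shift [-0.018   0.0787 -0.0015] tool y dir 11.42 tool z [ 0. -0. -1.]
px [335. 165.] c 552.0 353.6 size 118.9 58.7 longdir 97.9
```

View pics/w7.png

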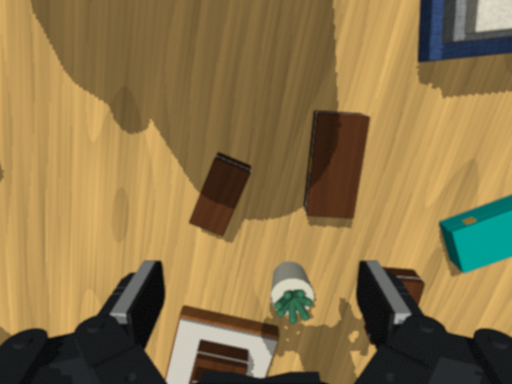

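Wrist view: box3 at (335,165), box5 at (220,193), succulent_a at (292,290). Moving directly over box3 for a closer look.

```bash

python3 -m creep '[-0.006,0.04,0.03,3.4,0.085,-0.013,0.08,0.06,3.4,0.085,-0.013,0.08,0.06,3.4,0.085,-0.013,0.08,0.06,3.4,0.085]'
python3 snap.py w8
python3 bx.py w8 0.035 0.553 0.35
python3 -c "
from h import *
move_to([.553,.352,.0317],7.9)"
```

```text
clock: 15.08
position: [0.5557, 0.3481, 0.2141]
tcp_rot: [-2.064, -2.366, 0.008]
force: [-0.7, -0.3, -0.2]
grip_width: 0.0848
grasp_force: 0.0
w8 15.1333 [0.5544 0.3486 0.2161] 0.08485369745617084
px [262. 163.] c 555.0 354.1 size 118.1 54.7 longdir 98.2
shift [ 0.0038 -0.0002  0.1844] tool y dir 7.84 tool z [-0.003 -0.002 -1.   ]
turn -0.06 q6 1.8674338892015196
```

```bash

python3 -m creep '[0.006,0,0.04,0,0.085,0.006,0,0.08,0,0.085,0.006,0,0.12,0,0.085,0.006,0,0.15,0,0.085,0.006,0,0.172,0,0.085,0.006,0,0.184,0,0.085,0.006,0,0.184,0,0.085]'
python3 -m creep '[0,0,0,0,0.035,0,0,0,0,0.035,0,0,0,0,0.035,0,0,0,0,0.035,0,0,0,0,0.035,0,0,0,0,0.035,0,0,0,0,0.035,0,0,0,0,0.035]'
python3 -m creep '[0,0,-0.03,0,0.035,0,0,-0.07,0,0.035,0,0,-0.11,0,0.035,0,0,-0.14,0,0.035,0,0,-0.15,0,0.035,0,0,-0.15,0,0.035]'
python3 -c "
from h import *
move_to([.4702,.0102,.19],-3.6)"
```

```text
clock: 15.72
position: [0.5508, 0.3554, 0.0328]
tcp_rot: [-2.061, -2.369, 0.005]
force: [-0.9, -0.2, -0.0]
grip_width: 0.0854
grasp_force: 0.0
clock: 16.38
position: [0.5534, 0.3569, 0.037]
tcp_rot: [2.06, 2.37, 0.006]
force: [1.0, -0.8, 5.7]
grip_width: 0.0545
grasp_force: 64.9
clock: 16.88
position: [0.5533, 0.357, 0.1888]
tcp_rot: [2.059, 2.369, 0.01]
force: [-0.5, 0.4, -3.0]
grip_width: 0.0547
grasp_force: 64.7
shift [-0.3319 -0.1306 -0.0028] tool y dir 8.01 tool z [ 0.006  0.003 -1.   ]
turn 11.61 q6 1.876774431779588
```

```bash

python3 -m creep '[-0.035,-0.014,0,2,0.035,-0.07,-0.028,0,4,0.035,-0.105,-0.042,0,6,0.035,-0.14,-0.056,0,8,0.035,-0.175,-0.07,0,10,0.035,-0.21,-0.084,0,11.6,0.035,-0.245,-0.098,0,11.6,0.035,-0.28,-0.112,0,11.6,0.035,-0.315,-0.126,0,11.6,0.035,-0.33,-0.131,0,11.6,0.035]'
python3 -m creep '[0,0,0,0,0.035,0,0,0,0,0.035]'
python3 -m creep '[0,0,0,0,0.035]'
python3 -c "
from h import *
move_to([.4702,.0126,.135],-3.6)"
```

```text
clock: 17.72
position: [0.4662, 0.0085, 0.1829]
tcp_rot: [-2.291, -2.147, 0.004]
force: [1.1, 1.5, -2.1]
grip_width: 0.0549
grasp_force: 64.7
clock: 17.88
position: [0.4676, 0.0107, 0.1832]
tcp_rot: [-2.292, -2.147, 0.002]
force: [0.0, 1.3, -2.2]
grip_width: 0.0546
grasp_force: 64.7
clock: 17.97
position: [0.4681, 0.0118, 0.1835]
tcp_rot: [-2.289, -2.149, 0.001]
force: [0.0, -0.4, -2.2]
grip_width: 0.0545
grasp_force: 64.7
shift [0.0009 0.0022 0.0485] tool y dir -3.62 tool z [-0.001  0.001 -1.   ]
turn -0.02 q6 1.4794090948196477
```

```bash

python3 -m creep '[0.001,0.002,0.03,0,0.035,0.001,0.002,0.042,0,0.035,0.001,0.002,0.045,0,0.035,0.001,0.002,0.045,0,0.035]'
python3 -m creep '[0,0,0.001,0,0.035,0,0,0.002,0,0.035,0,0,0.002,0,0.035]'
```

```text
clock: 18.3
position: [0.4701, 0.0134, 0.1386]
tcp_rot: [-2.287, -2.151, 0.002]
force: [0.2, -0.1, -1.5]
grip_width: 0.0545
grasp_force: 64.7
clock: 18.55
position: [0.4708, 0.0126, 0.1377]
tcp_rot: [2.289, 2.151, 0.001]
force: [-0.2, -0.2, -2.2]
grip_width: 0.0542
grasp_force: 64.7
```

```bash

python3 -m creep '[0,0,0.001,0,0.035,0,0,0.0015,0,0.035,0,0,0.0015,0,0.035]' | grep -E "posi|force"
python3 -m creep '[0,0,0.001,0,0.035,0,0,0.0015,0,0.035,0,0,0.0015,0,0.035]'| grep -E "posi|force"
```

```text
position: [0.4708, 0.0124, 0.137]
force: [-2.7, 0.9, 8.3]
grasp_force: 65.8
position: [0.4708, 0.0124, 0.1369]
force: [-9.6, 2.9, 24.9]
grasp_force: 68.0
```

```bash

python3 -m creep '[0,0,-0.0015,0,0.085,0,0,-0.0015,0,0.085,0,0,-0.0015,0,0.085,0,0,-0.03,0,0.085,0,0,-0.07,0,0.085,0,0,-0.11,0,0.085,0.02,0.03,-0.13,0,0.085,0.04,0.06,-0.15,-3,0.085,0.06,0.09,-0.15,-6,0.085,0.08,0.12,-0.15,-9.5,0.085]' >/dev/null
python3 -m creep '[0.04,0.02,0,0,0.085,0.08,0.05,0,0,0.085,0.099,0.066,0.01,0,0.085,0.099,0.066,0.02,0,0.085,0.099,0.066,0.02,0,0.085]'
python3 snap.py w9
python3 bx.py w9 0.035 0.684 0.166
python3 -c "
from h import *
move_to([.684,.163,.0317],7.9)"
```

```text
clock: 20.3
position: [0.6509, 0.1916, 0.2604]
tcp_rot: [-2.099, -2.333, 0.006]
force: [-0.1, -0.7, -1.3]
grip_width: 0.0846
grasp_force: 0.0
w9 20.35 [0.6505 0.1905 0.2622] 0.08491193440159378
px [294. 173.] c 685.2 180.3 size 103.4 48.4 longdir 96.4
shift [-0.0307  0.0313  0.2304] tool y dir 5.97 tool z [-0.004 -0.001 -1.   ]
turn -1.93 q6 1.6278130877686112
```

View pics/w9.png

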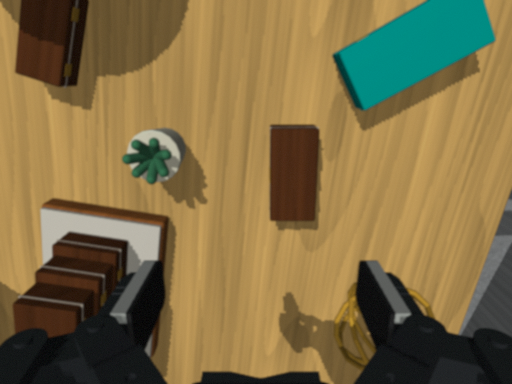

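Wrist view: box4 at (294,173), and three boxes stacked on the riser at the left. A dark box with its clasp facing right sits at (50,40), so I'll check where that is.

```bash

python3 - <<'E'
from h import *
c,f=L('w9');print(onz(c,[(50,40),(20,75),(70,85)],.035).round(3))
move_to([.6852,.1803,.033],6.4)
ct=cam('top');g=env.grab_frame('top');cv2.imwrite('pics/t2.png',cv2.resize(g[80:270,80:370],(800,524),interpolation=cv2.INTER_CUBIC))
E
```

```text
[[0.44  0.287 0.035]
 [0.408 0.252 0.035]
 [0.455 0.248 0.035]]
shift [-0.0136  0.0343  0.2291] tool y dir 5.97 tool z [-0.004 -0.001 -1.   ]
turn -0.43 q6 1.6278130877686112
```

View pics/t2.png

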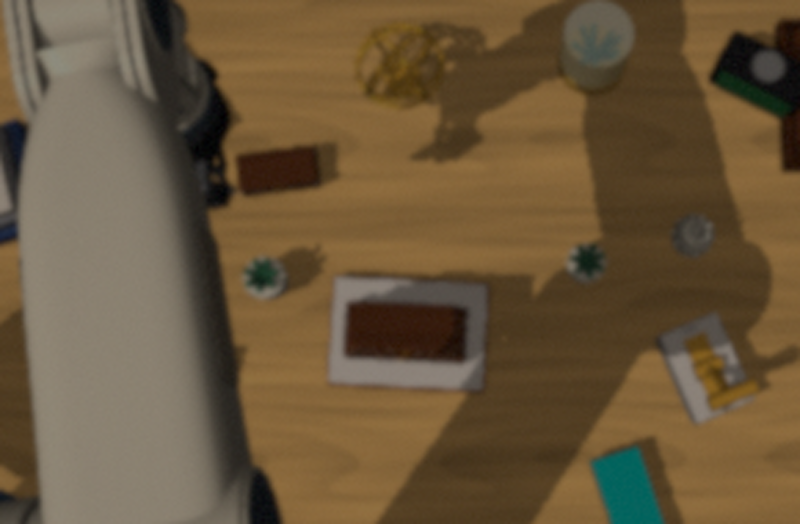

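The loose box is box5, at (0.44,0.29). The top view shows the column centred on the riser at (405,332), with the riser itself at (409,333). Grasping box4.

```bash

python3 -m creep '[-0.013,0.034,0.0,0,0.085,-0.013,0.034,0.04,0,0.085,-0.013,0.034,0.08,0,0.085,-0.013,0.034,0.12,0,0.085,-0.013,0.034,0.16,0,0.085,-0.013,0.034,0.195,0,0.085,-0.013,0.034,0.22,0,0.085,-0.013,0.034,0.229,0,0.085,-0.013,0.034,0.229,0,0.085]' | grep -E "posi|force"
python3 -m creep '[0,0,0,0,0.03,0,0,0,0,0.03,0,0,0,0,0.03,0,0,0,0,0.03,0,0,0,0,0.03,0,0,0,0,0.03,0,0,0,0,0.03,0,0,0,0,0.03]'
python3 -m creep '[0,0,-0.03,0,0.03,0,0,-0.07,0,0.03,0,0,-0.11,0,0.03,0,0,-0.15,0,0.03,0,0,-0.18,0,0.03,0,0,-0.18,0,0.03,0,0,-0.18,0,0.03]'
python3 -c "
from h import *
move_to([.4702,.0102,.215],-3.6)"
```

```text
position: [0.685, 0.1792, 0.0342]
force: [-0.5, 1.1, -0.4]
grasp_force: 0.0
clock: 21.82
position: [0.6872, 0.1805, 0.0383]
tcp_rot: [2.102, 2.331, 0.005]
force: [0.4, 0.1, 8.1]
grip_width: 0.0486
grasp_force: 63.6
clock: 22.4
position: [0.6866, 0.1807, 0.2187]
tcp_rot: [2.101, 2.33, 0.007]
force: [1.0, -0.2, -2.0]
grip_width: 0.0484
grasp_force: 63.0
shift [-0.1473 -0.2329  0.0024] tool y dir 5.91 tool z [ 0.006  0.001 -1.   ]
turn 9.51 q6 1.606892116834888
```

```bash

python3 -m creep '[-0.02,-0.03,0,2,0.03,-0.04,-0.06,0,4,0.03,-0.06,-0.09,0,6,0.03,-0.08,-0.12,0,8,0.03,-0.1,-0.15,0,9.5,0.03,-0.115,-0.18,0,9.5,0.03,-0.13,-0.205,0,9.5,0.03,-0.147,-0.233,0,9.5,0.03,-0.147,-0.233,0,9.5,0.03,-0.147,-0.233,0,9.5,0.03]' | grep posi
python3 -m creep '[0,0,0,0,0.03,0,0,0,0,0.03]' | grep posi
python3 -c "
from h import *
move_to([.4702,.0102,.175],-3.6)"
```

```text
position: [0.4678, 0.0097, 0.2149]
position: [0.4697, 0.0106, 0.2149]
shift [-0.0004  0.0005  0.0399] tool y dir -3.58 tool z [-0.  0. -1.]
turn 0.02 q6 1.4768378889785412
```

```bash

python3 -m creep '[0,0.001,0.025,0,0.03,0,0.001,0.036,0,0.03,0,0.001,0.04,0,0.03,0,0.001,0.04,0,0.03]' | grep -E "posi|force"
python3 -m creep '[0,0,0.001,0,0.03,0,0,0.0015,0,0.03,0,0,0.0015,0,0.03]'| grep -E "posi|force"
python3 -m creep '[0,0,0.001,0,0.03,0,0,0.001,0,0.03]'| grep -E "posi|force"
```

```text
position: [0.4705, 0.0108, 0.1745]
force: [-0.4, -0.7, -0.4]
grasp_force: 63.1
position: [0.4706, 0.0103, 0.1741]
force: [1.0, -0.4, -1.7]
grasp_force: 63.1
position: [0.4706, 0.0102, 0.1732]
force: [0.1, -0.5, 0.3]
grasp_force: 63.3
```

```bash

python3 -m creep '[0,0,0,0,0.085,0,0,0,0,0.085,0,0,0,0,0.085,0,0,-0.03,0,0.085,0,0,-0.07,0,0.085,0,0,-0.1,0,0.085,0.035,-0.01,-0.1,0,0.085,0.07,-0.02,-0.1,3,0.085,0.11,-0.03,-0.1,7,0.085,0.15,-0.035,-0.1,7,0.085]' >/dev/null
python3 -m creep '[0.04,0,0,0,0.085,0.08,0.005,0,0,0.085,0.115,0.005,0.02,0,0.085,0.125,0.005,0.04,0,0.085,0.125,0.005,0.04,0,0.085,0.125,0.005,0.04,0,0.085]'
python3 snap.py w10
python3 bx.py w10 0.035 0.438 0.29
python3 -c "
from h import *
move_to([.438,.29,.034],-11)"
```

```text
clock: 25.48
position: [0.472, 0.2843, 0.2319]
tcp_rot: [-2.415, -2.008, 0.004]
force: [-0.5, 0.2, 0.8]
grip_width: 0.0852
grasp_force: 0.0
w10 25.5333 [0.4725 0.2837 0.2331] 0.08506328437045046
px [222. 164.] c 434.2 293.5 size 88.3 44.3 longdir 78.7
shift [-0.     -0.0349  0.1991] tool y dir -10.58 tool z [-0.001 -0.001 -1.   ]
turn 0.42 q6 2.1440922943153184
```

View pics/w10.png

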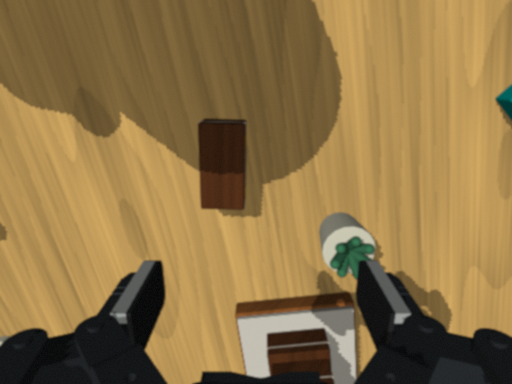

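```bash

python3 -m creep '[0.002,-0.039,0.0,0.5,0.085,0.002,-0.039,0.04,0.5,0.085,0.002,-0.039,0.08,0.5,0.085,0.002,-0.039,0.12,0.5,0.085,0.002,-0.039,0.16,0.5,0.085,0.002,-0.039,0.185,0.5,0.085,0.002,-0.039,0.198,0.5,0.085,0.002,-0.039,0.198,0.5,0.085]' | grep -E "posi|force"
python3 -m creep '[0,0,0,0,0.025,0,0,0,0,0.025,0,0,0,0,0.025,0,0,0,0,0.025,0,0,0,0,0.025,0,0,0,0,0.025,0,0,0,0,0.025,0,0,0,0,0.025,0,0,0,0,0.025]'
python3 -m creep '[0,0,-0.03,0,0.025,0,0,-0.07,0,0.025,0,0,-0.11,0,0.025,0,0,-0.15,0,0.025,0,0,-0.19,0,0.025,0,0,-0.22,0,0.025,0,0,-0.22,0,0.025,0,0,-0.22,0,0.025]'
python3 -c "
from h import *
move_to([.4702,.0102,.25],-3.6)"
```

```text
position: [0.4342, 0.2916, 0.0335]
force: [0.1, 0.5, -0.1]
grasp_force: 0.0
clock: 26.95
position: [0.4358, 0.2934, 0.0368]
tcp_rot: [2.425, 1.995, 0.005]
force: [0.1, -2.5, 9.2]
grip_width: 0.0427
grasp_force: 61.0
clock: 27.62
position: [0.4351, 0.2934, 0.2571]
tcp_rot: [2.425, 1.996, 0.007]
force: [-0.0, 0.4, -2.0]
grip_width: 0.043
grasp_force: 62.6
shift [-0.2712  0.0889  0.0067] tool y dir -11.09 tool z [ 0.004  0.002 -1.   ]
turn -7.49 q6 2.197766204317666
```

```bash

python3 -m creep '[-0.035,0.011,0,-2,0.025,-0.07,0.023,0,-4,0.025,-0.105,0.034,0,-6,0.025,-0.14,0.046,0,-7.5,0.025,-0.175,0.057,0,-7.5,0.025,-0.21,0.069,0,-7.5,0.025,-0.245,0.08,0,-7.5,0.025,-0.27,0.089,0,-7.5,0.025,-0.27,0.089,0,-7.5,0.025,-0.27,0.089,0,-7.5,0.025]' | grep posi
python3 -m creep '[0,0,0,0,0.025,0,0,0,0,0.025]' | grep posi
python3 -c "
from h import *
move_to([.4702,.0112,.21],-3.6)"
```

```text
position: [0.4695, 0.0099, 0.2536]
position: [0.4696, 0.012, 0.2543]
shift [-0.0007  0.0007  0.0443] tool y dir -3.54 tool z [-0.001  0.    -1.   ]
turn 0.06 q6 1.4790906365241656
```

```bash

python3 -m creep '[0,0.001,0.03,0,0.025,0,0.001,0.04,0,0.025,0,0.001,0.044,0,0.025,0,0.001,0.044,0,0.025]' | grep -E "posi|force"
python3 -m creep '[0,0,0.001,0,0.025,0,0,0.0015,0,0.025,0,0,0.0015,0,0.025]'| grep -E "posi|force"
python3 -m creep '[0,0,0.001,0,0.025,0,0,0.0015,0,0.025]'| grep -E "posi|force"
```

```text
position: [0.4705, 0.0121, 0.2101]
force: [0.7, 0.5, -0.9]
grasp_force: 62.3
position: [0.4714, 0.0113, 0.21]
force: [0.6, 0.0, -1.6]
grasp_force: 62.3
position: [0.4712, 0.0111, 0.2081]
force: [1.0, 0.7, -1.8]
grasp_force: 62.3
```

```bash

python3 -m creep '[0,0,0.001,0,0.025,0,0,0.001,0,0.025]'| grep -E "posi|force"
python3 -m creep '[0,0,0.001,0,0.025,0,0,0.001,0,0.025]'| grep -E "posi|force"
```

```text
position: [0.4711, 0.011, 0.2069]
force: [-0.3, 0.7, -1.8]
grasp_force: 62.5
position: [0.4712, 0.011, 0.2068]
force: [-3.1, 0.5, 6.9]
grasp_force: 63.7
```

```bash

python3 -m creep '[0,0,0,0,0.085,0,0,0,0,0.085,0,0,0,0,0.085,0,0,0,0,0.085,0,0,-0.03,0,0.085,0,0,-0.07,0,0.085,0,0,-0.11,0,0.085,0,0,-0.14,0,0.085,0,0,-0.17,0,0.085,0,0,-0.17,0,0.085]' | grep posi
python3 snap.py w11
python3 bx.py w11 0.205 0.4702 0.0102
```

```text
position: [0.472, 0.0109, 0.3811]
w11 30.5833 [0.4718 0.011  0.3784] 0.08507841273756611
px [258. 152.] c 470.7 27.5 size 121.6 44.2 longdir 86.1
```

View pics/w11.png

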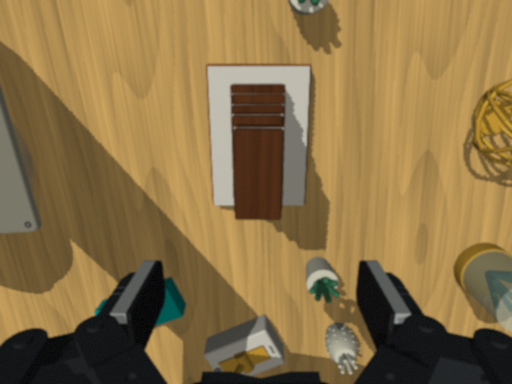

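The column is neatly centred in the wrist view, with box5's top spanning rows 128–219 and columns 234–283. The pineapple is at (342,345), so I'll go there.

```bash

python3 - <<'E'
from h import *
c,f=L('w11')
print('b5',onz(c,[(234,128),(284,128),(281,219),(235,219)],.205).mean(0))
print('b4 far edge',onz(c,[(233,116),(284,116)],.17).mean(0),'b3',onz(c,[(232,105),(285,105)],.135).mean(0),'b2',onz(c,[(231,94.5),(285,94.5)],.1).mean(0),'b1',onz(c,[(231,84),(285,84)],.065).mean(0),'ris',onz(c,[(207,66),(311,66)],.03).mean(0))
E
python3 -m creep '[-0.035,0.013,0,0,0.085,-0.07,0.026,0,0,0.085,-0.105,0.04,0,0,0.085,-0.14,0.053,0,0,0.085,-0.175,0.067,0,0,0.085,-0.21,0.08,0.02,0,0.085,-0.245,0.094,0.04,0,0.085,-0.28,0.108,0.06,0,0.085,-0.315,0.122,0.08,0,0.085,-0.345,0.136,0.1,0,0.085]' | grep posi
python3 -m creep '[0,0,0.03,0,0.085,0,0,0.04,0,0.085,0,0,0.04,0,0.085]' | grep posi
python3 snap.py w12
```

```text
b5 [0.47017064 0.00965314 0.205     ]
b4 far edge [0.47338235 0.05879578 0.17      ] b3 [0.47390499 0.06618202 0.135     ] b2 [0.47394604 0.0749611  0.1       ] b1 [0.47462449 0.08548257 0.065     ] ris [0.47734888 0.10686781 0.03      ]
position: [0.5848, -0.3431, 0.2741]
position: [0.5836, -0.3404, 0.2319]
w12 31.7167 [ 0.5842 -0.3402  0.235 ] 0.08527775603201151
```

View pics/w12.png

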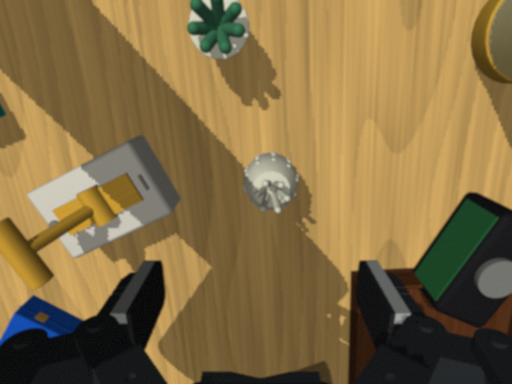

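Wrist view: pineapple belly centred at about (271,180) with radius 27, crown tip near (275,208).

```bash

python3 - <<'E'
from h import *
c,f=L('w12');hsv=cv2.cvtColor(f,cv2.COLOR_BGR2HSV)
m=((hsv[...,1]<45)&(hsv[...,2]>70)).astype(np.uint8)*255
m[:,:235]=0;m[:,310:]=0;m[:140]=0;m[225:]=0
k=max(cv2.findContours(m,cv2.RETR_EXTERNAL,cv2.CHAIN_APPROX_NONE)[0],key=cv2.contourArea)
print(cv2.boundingRect(k)); x,y,w,h=cv2.boundingRect(k)
b=(x+w/2,y+w/2); print(b)
for z in(.034,.04): print(onz(c,[b],z))
print('diam',np.linalg.norm(np.diff(onz(c,[(x,b[1]),(x+w,b[1])],.034),axis=0)))
c2,f2=L('w2'); print('two',two(c,(275,209),c2,(290,257)), two(c,b,c2,(290,229)))
P=onz(c,[b],.036)[0]; move_to([P[0],P[1],.042])
E
```

```text
(244, 153, 54, 60)
(271.0, 180.0)
[[ 0.59069093 -0.35208792  0.034     ]]
[[ 0.59065234 -0.3502852   0.04      ]]
diam 0.052897129825387156
two (array([ 0.59220953, -0.36383391,  0.08389258]), np.float64(0.0015658647279065611)) (array([ 0.59141654, -0.35406212,  0.02082244]), np.float64(0.004014651149910964))
shift [-0.0113  0.0078  0.1929] tool y dir -3.58 tool z [-0.003  0.002 -1.   ]
```

```bash

python3 -m creep '[-0.012,0.0075,0.02,0,0.085,-0.012,0.0075,0.05,0,0.085,-0.012,0.0075,0.08,0,0.085,-0.012,0.0075,0.11,0,0.085,-0.012,0.0075,0.14,0,0.085,-0.012,0.0075,0.165,0,0.085,-0.012,0.0075,0.185,0,0.085,-0.012,0.0075,0.192,0,0.085,-0.012,0.0075,0.192,0,0.085,-0.012,0.0075,0.192,0,0.085]' | grep -E "posi|force"
python3 -m creep '[0,0,0,0,0.07,0,0,0,0,0.06,0,0,0,0,0.056,0,0,0,0,0.054,0,0,0,0,0.052,0,0,0,0,0.05,0,0,0,0,0.045,0,0,0,0,0.04,0,0,0,0,0.04,0,0,0,0,0.04]'
```

```text
position: [0.5926, -0.3536, 0.0465]
force: [0.6, 0.1, -0.2]
grasp_force: 0.0
clock: 33.38
position: [0.5917, -0.3539, 0.0457]
tcp_rot: [2.289, 2.15, -0.0]
force: [-3.2, 2.2, 9.4]
grip_width: 0.0495
grasp_force: 60.6
```

Slightly above the belly's widest point, so I'll regrasp a bit lower.

```bash

python3 -m creep '[0,0,0,0,0.07,0,0,0,0,0.085,0,0,0,0,0.085,0,0,0.004,0,0.085,0,0,0.008,0,0.085,0,0,0.008,0,0.085]' | grep -E "posi|force"
python3 -m creep '[0,0,0,0,0.07,0,0,0,0,0.06,0,0,0,0,0.056,0,0,0,0,0.054,0,0,0,0,0.052,0,0,0,0,0.05,0,0,0,0,0.045,0,0,0,0,0.04,0,0,0,0,0.04,0,0,0,0,0.04]'
```

```text
position: [0.5916, -0.3537, 0.0355]
force: [-0.2, -0.3, 0.2]
grasp_force: 0.0
clock: 34.72
position: [0.5917, -0.3536, 0.0366]
tcp_rot: [2.29, 2.15, 0.0]
force: [-1.5, 0.6, 4.8]
grip_width: 0.0505
grasp_force: 61.7
```

```bash

python3 -m creep '[0,0,-0.01,0,0.04,0,0,-0.03,0,0.04,0,0,-0.06,0,0.04,0,0,-0.09,0,0.04,0,0,-0.12,0,0.04,0,0,-0.15,0,0.04,0,0,-0.18,0,0.04,0,0,-0.21,0,0.04,0,0,-0.24,0,0.04,0,0,-0.255,0,0.04]' | grep -E "posi|force|width"
python3 -m creep '[0.02,-0.008,0,0,0.04,0.05,-0.02,0,0,0.04,0.08,-0.032,0,0,0.04,0.11,-0.045,0,0,0.04,0.14,-0.057,0,0,0.04,0.17,-0.069,0,0,0.04,0.2,-0.081,0,0,0.04,0.23,-0.093,0,0,0.04,0.255,-0.103,0,0,0.04,0.27,-0.109,0,0,0.04]' | grep -E "posi|force|width"
python3 -m creep '[0.015,-0.006,0,0,0.04,0.035,-0.014,0,0,0.04,0.055,-0.022,0,0,0.04,0.07,-0.028,0,0,0.04,0.08,-0.033,0,0,0.04,0.0855,-0.035,0,0,0.04,0.0855,-0.035,0,0,0.04,0.0855,-0.035,0,0,0.04]' | grep -E "posi|force|width"
python3 snap.py w13
python3 -c "
from h import *
move_to([.4702,.0102,.246],-3.6)
g=env.grab_frame('scene');cv2.imwrite('pics/s2.png',cv2.resize(g[60:260,180:400],(660,600),interpolation=cv2.INTER_CUBIC))"
```

```text
position: [0.5917, -0.3537, 0.2956]
force: [0.3, -0.5, -1.7]
grip_width: 0.0505
grasp_force: 62.9
position: [0.4983, -0.0749, 0.2918]
force: [0.8, 0.2, -2.1]
grip_width: 0.0503
grasp_force: 63.0
position: [0.4704, 0.0099, 0.2913]
force: [-0.1, -0.7, -1.5]
grip_width: 0.0503
grasp_force: 62.9
w13 37.1 [0.4705 0.0096 0.2912] 0.05018623592288412
shift [ 0.0005 -0.0004  0.0452] tool y dir -3.61 tool z [-0. -0. -1.]
turn -0.01 q6 1.4759439817007134
```

View pics/s2.png

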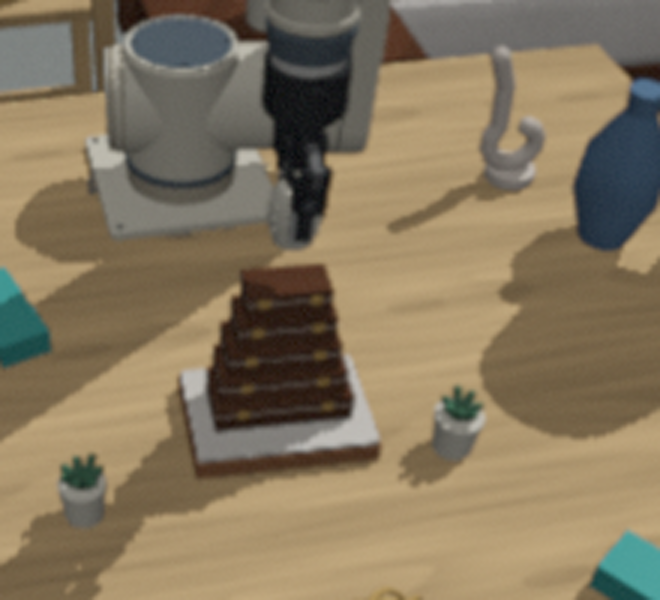

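The scene view shows the five-box column standing straight, with the pineapple held upright above it at about (292,215). Lowering gently.

```bash

python3 -m creep '[0,0,0.015,0,0.04,0,0,0.03,0,0.04,0,0,0.038,0,0.04,0,0,0.042,0,0.04,0,0,0.044,0,0.04,0,0,0.044,0,0.04]' | grep -E "posi|force"
python3 -m creep '[0,0,0.001,0,0.04,0,0,0.0015,0,0.04]' | grep -E "posi|force"
python3 -m creep '[0,0,0.001,0,0.04,0,0,0.0015,0,0.04]' | grep -E "posi|force"
```

```text
position: [0.4704, 0.0099, 0.2472]
force: [0.1, -1.0, -0.7]
grasp_force: 62.9
position: [0.4705, 0.0101, 0.2462]
force: [-0.7, -1.0, -2.5]
grasp_force: 62.9
position: [0.4703, 0.0102, 0.2444]
force: [0.4, 0.9, -2.1]
grasp_force: 62.9
```

```bash

python3 -m creep '[0,0,0.001,0,0.04,0,0,0.001,0,0.04]' | grep -E "posi|force"
python3 -m creep '[0,0,0.001,0,0.04,0,0,0.001,0,0.04]' | grep -E "posi|force"
```

```text
position: [0.4702, 0.0102, 0.2431]
force: [-0.0, -0.4, -1.9]
grasp_force: 62.9
position: [0.4702, 0.0102, 0.2421]
force: [0.5, -0.0, -2.1]
grasp_force: 62.9
```

```bash

python3 -m creep '[0,0,0.0007,0,0.04,0,0,0.0007,0,0.04]' | grep -E "posi|force"
python3 -m creep '[0,0,0.0007,0,0.04,0,0,0.0007,0,0.04]' | grep -E "posi|force"
```

```text
position: [0.4703, 0.0102, 0.2416]
force: [0.1, -0.1, -0.3]
grasp_force: 63.1
position: [0.4703, 0.0102, 0.2416]
force: [-2.5, 0.7, 7.2]
grasp_force: 63.7
```

```bash

python3 -m creep '[0,0,0,0,0.055,0,0,0,0,0.065,0,0,0,0,0.075,0,0,0,0,0.085,0,0,0,0,0.085,0,0,0,0,0.085,0,0,-0.02,0,0.085,0,0,-0.05,0,0.085,0,0,-0.09,0,0.085,0,0,-0.12,0,0.085]' | grep -E "posi|force"
python3 -m creep '[0,0.03,-0.02,0,0.085,0,0.06,-0.02,0,0.085,0,0.1,-0.02,0,0.085,0,0.13,-0.02,0,0.085,0,0.15,-0.02,0,0.085,0,0.15,-0.02,0,0.085]' | grep -E "posi|force"
python3 snap.py w14
python3 - <<'E'
from h import *
g=env.grab_frame('scene');w=cv2.imread('pics/w14.png')
a=cv2.resize(g[100:260,200:340],(350,400),interpolation=cv2.INTER_CUBIC);b=cv2.resize(w,(450,400))
cv2.imwrite('pics/s3.png',np.hstack([a,b]))
move_to([.4236-.075*.923,-.3638-.075*.385,.38],22.6)
E
```

```text
position: [0.47, 0.0102, 0.3632]
force: [0.2, 1.0, -0.3]
grasp_force: 0.0
position: [0.6232, 0.0002, 0.3779]
force: [1.1, -0.0, 0.3]
grasp_force: 0.0
w14 40.0333 [6.216e-01 5.000e-04 3.786e-01] 0.08510771975686546
shift [-0.4093 -0.2409  0.    ] tool y dir -3.6 tool z [-0.002  0.    -1.   ]
turn -26.2 q6 1.4995219480916189
```

View pics/s3.png

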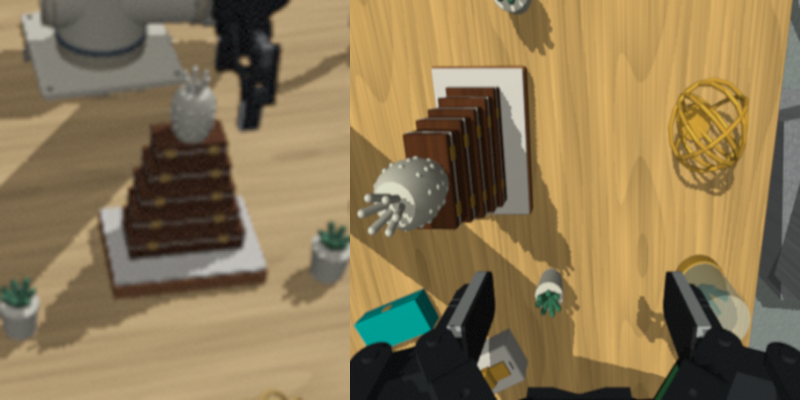

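The pineapple stands upright in the middle of the top box, let go. Now I'll switch the light on, approaching from the -x side.

```bash

python3 -m creep '[-0.035,-0.02,0,-4,0,-0.07,-0.04,0,-8,0,-0.105,-0.06,0,-12,0,-0.14,-0.08,0,-16,0,-0.175,-0.1,0,-20,0,-0.21,-0.12,0,-24,0,-0.245,-0.14,0,-26.2,0,-0.28,-0.16,0,-26.2,0,-0.315,-0.18,0,-26.2,0,-0.35,-0.2,0,-26.2,0]' | grep posi
python3 -c "
from h import *
move_to([.423-.08*.923,-.361-.08*.385,.11],22.6)"
```

```text
position: [0.396, -0.3362, 0.3819]
shift [-0.0328 -0.0648  0.2719] tool y dir 22.61 tool z [ 0.001 -0.001 -1.   ]
turn 0.01 q6 0.31059299933999107
```

```bash

python3 -m creep '[-0.016,-0.035,0,0,0,-0.033,-0.065,0.0,0,0,-0.033,-0.065,0.04,0,0,-0.033,-0.065,0.08,0,0,-0.033,-0.065,0.12,0,0,-0.033,-0.065,0.16,0,0,-0.033,-0.065,0.2,0,0,-0.033,-0.065,0.24,0,0,-0.033,-0.065,0.27,0,0,-0.033,-0.065,0.27,0,0]'| grep -E "posi|force"
python3 -m creep '[0,0.01,0,0,0,0,0.02,0,0,0,0,0.035,0,0,0,0,0.05,0,0,0,0,0.065,0,0,0,0,0.08,0,0,0,0,0.086,0,0,0,0,0.086,0,0,0]'| grep -E "posi|force"
python3 -m creep '[0,-0.03,0,0,0,0,-0.05,0,0,0,0,-0.05,-0.04,0,0,0,-0.05,-0.08,0,0,0,-0.05,-0.12,0,0,0,-0.05,-0.16,0,0,0,-0.05,-0.2,0,0,0.04,-0.05,-0.2,0,0,0.08,-0.05,-0.2,0,0,0.08,-0.05,-0.2,0,0]'| grep posi
python3 snap.py w15
python3 - <<'E'
from h import *
g=env.grab_frame('scene');w=cv2.imread('pics/w15.png')
a=cv2.resize(g[110:260,130:350],(400,400*150//220));b=cv2.resize(w,(400,272))
cv2.imwrite('pics/s4.png',np.hstack([a,b]))
E
```

```text
position: [0.3488, -0.388, 0.1064]
force: [0.5, -0.1, -0.4]
grasp_force: 0.0
position: [0.4326, -0.3581, 0.1129]
force: [0.4, 0.7, 0.5]
grasp_force: 0.0
position: [0.351, -0.299, 0.3134]
w15 43.3 [ 0.3521 -0.3013  0.3131] -0.0002654976232587798
```

View pics/s4.png

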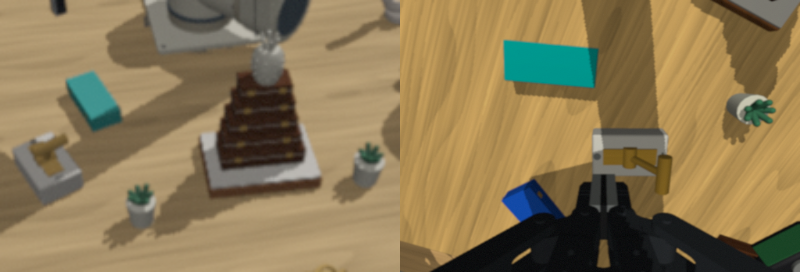

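The lever now leans to the on end (right picture, (663,170)), and the column and pineapple stand undisturbed at (262,115). Handing in.

```bash
python3 -c "
from plant import env
print(env.finish_job())"
```

```text
the job is handed in; nothing more can be done
None
```

I handed the job in at about 43 s: light switched off, all five boxes stacked on the riser with the pineapple upright on top, then light on again. The last pictures show all of it in place, but the judge returned no verdict, and I viewed 18 pictures against the limit of 14.

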